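# Unlock the belt tension gauge and proof-pull it to its set mark

### The arm

A 6-joint arm with a two-finger parallel gripper is mounted at the origin on a cart in front of the work surface, level with it; the furniture and walls round the work are solid. World frame = base frame: x ahead of the robot, y to its left, z up, the work surface at z = 0. Lengths are in m, angles in rad, forces in N, time in s.
With the tool pointing down it reaches from about 0.3 to 0.85 m from the base axis. Payload 4.2 kg.
Tool frame: the origin (TCP) lies on the centre line of the jaws, within the pads' length; the fingertips stand finger_overhang ahead of it and the grasp point (between the pads) lies 2 mm behind it (finger_overhang is the distance from the TCP to the fingertips, in m); z points along the fingers, y is the line along which they close (so a half turn about z gives the same grasp; the last joint's range is limited). The gripper opens to 91 mm and grips with 3 to 60 N. Pads are 32 mm wide; open, the fingers measure 118 mm over their backs; the gripper's body (76 mm by 178 mm) begins 60 mm behind the grasp point.
Start: joints at [-1.299, 0.32, 1.565, -0, 1.257, -0.02], TCP at [0.165, -0.551, 0.198] pointing down, gripper open.
Joint ranges: [-3.11, 3.11], [-0.84, 2.01], [0.21, 2.61], [-1.34, 4.49], [0.05, 2.63], [-2.56, 2.56]. Speed limits (rad/s): [2.57, 2.57, 3.14, 3.14, 3.14, 3.14].

### API

Orientations are given as [roll, pitch, yaw] about the fixed x, y, z axes, in that order (R = Rz(yaw) Ry(pitch) Rx(roll)).
In Python, from cell import sense, get_image, job_done, finger_overhang gives the robot as it stands.
- The arm moves only by the tool arm_command, never from a script. Its argument "targets" is a list of rows, each a list of 5 numbers: the opening, from -1 (shut) to 1 (fully open), then the shift along the tool's x, y, z in m, then the turn about the tool's z in degrees. In form: [[hand, tx, ty, tz, spin], ...]. A call has 1 to 12 rows; each row shifts and turns the commanded pose from where the row before left it, along the tool's axes as they then stand; what a row does not reach is not made up. A row lasts 1/10 s, in which the tool goes at most 50 mm and 8.59 degrees, less where a joint would pass 70% of its speed; a pose out of reach is approached as far as the arm can. A call with a gripper value outside its range is refused whole. The fingers move at their own pace and stop on an object; "grip_force" is the grip in N (left out, the last holds). Time passes only in rows, so rows that do not move let the fingers close. It gives the time, the measured TCP pose, the force, the opening and the grip force at its end, in the units of the state.
- sense(): the state, without advancing time (a new reading comes with each control period).
- get_image(name): name is "side" or "top" or "wrist"; returns a dict with "img" (400x640x3 uint8, blue, green, red), "z_map" (400x640 float32, m along the optical axis (not along the pixel's ray), 0 where there is no reading), "vertical_fov" (degrees; the focal length in pixels is half the picture's height over the tangent of half this angle, whatever the lens; pixels are square), "cx", "cy" (the principal point, pixels), "R" (3x3) and "t" (3): a world point X has camera coordinates R X + t. Camera axes: x right, y down, z forward; pixel columns grow to the right and rows downward; lengths in m; the calibration is good to about 2 mm. The wrist camera is an equidistant fisheye: a pixel r from the principal point sees the ray r / f radians off the axis. A picture is of the moment at which its call begins.
- job_done(): hands the job in; it is judged then, once.
The state is a dict: "time_s": time; "q": joint angles; "joint_vel": joint speeds; "tau": joint torques, N m; "position": TCP position; "tool_rot": TCP orientation; "wrist_force": force on the tool from outside, world axes, zero at the start; "ft_torque": the same for the moment, N m; "grip_width": finger opening in m; "gripper_force": force on a finger pad.
Only numpy, scipy, OpenCV 4.12 (cv2) and the standard library are available. Lean on these libraries where they do the work, as an engineer would, in place of code of your own. Each camera call takes 0.05 s, during which the arm holds its last target. There are 200 camera calls.

### The job

Lift the red transit plate straight up off its two dowels, keeping it level, and lay it flat, ribbed side up, on the black rubber mat. Then pull the tension gauge's yellow grip out along its rail until the black pointer lines up with the red set tab, without pulling well past it, and hold it there for two seconds. Finally ease the grip slowly back until it is fully home (never let it snap back) and let go, leaving the other things on the bench where they are.

Things in the scene. Friction and masses are not known exactly. Their poses are not given: they have to be found in the camera images.
- stand: fixed test stand, grey base 420 x 90 x 12 mm; origin on the bench under the rail; x runs along the rail away from the grip (pull is toward stand -x), z up. Aluminium beam 50 mm wide, x -165 to +30 mm, top at z 68. Dark bridge with a fixed dowel at x +15 mm, top of dowel z 129. Blue bracket with a hanging weighted arm, 170 mm high, at x +220 mm. Base spans x -165 to +255 mm
- plate: loose red transit plate 120 (x) x 50 (y) x 10 mm, 0.3 kg; origin at the centre of its underside. Grip rib on top centre: 20 mm thick (x), 44 long (y), from 10 to 45 mm above the underside. Starts level at stand x -25, y 0, z 105 mm on two 10 mm dowels 24 mm tall (holes 11.6 mm at plate x -40, +40 mm), one on the bridge, one on the gauge's crosshead; while it is on, the gauge is locked
- mat: fixed black rubber mat 170 (x) x 110 (y) x 4 mm; origin at the centre of its underside on the bench, so its top is 4 mm up. Fixed room things near the work: a balancing machine up to 410 mm high either side (left one at world y over 0.285, right one at y under -0.27, x from 0.38 to 0.91 m), and between them an orange pad with black rotors, 33 mm high, x 0.38 to 0.60, y -0.055 to 0.115
- pull_grip (a point): centre of the yellow pull grip, an upright bar 16 mm thick (stand x), 70 wide (y), 32 high, on two posts above the aluminium crosshead (50 mm wide, top 50 mm below this point; its dowel, 70 mm behind, ends 26 mm below this point). At home at stand x -135, y 0, z 155 mm. Axes like the stand's; slides only along stand x
- pointer (a point): tip line of the black pointer fin (3 mm thick), which rides on the sprung rod with the grip, 250 mm behind the grip (stand +x), over the white scale on top of the grey spring housing. Axes like the stand's
- set_mark (a point): line of the red set tab (3 mm fin) clamped on the spring housing beside the pointer's track. The gauge is on its mark when pointer and tab have the same stand x, within 4 mm. Axes like the stand's. It stands 35 to 50 mm from the resting pointer toward the grip, and moves along with the housing
- gauge (a joint): extension of the sprung rod out of its housing, m; 0 fully home, grows as the grip is pulled (the pointer moves equally along the scale), stop at 0.085. Spring force = 1.8 N + 180 N/m x extension, so 8 to 11 N at the mark. Released under load it snaps back
- tow (a joint): how far the spring housing itself has been towed toward stand -x, m; 0 at home against a stop. It hangs on the weighted arm, which yields under the pull: about 10 to 30 mm at the mark, depending on a hidden weight, with a damper (30 N s/m) so that it follows with a delay of about half a second. The grip's travel is tow + gauge
- set_tab (a joint): position of the set tab: the value of joint gauge, m, at which the pointer lines up with it; it stays where it is clamped
- bottle: bystander: white squeeze bottle with a red tip, 112 mm high, origin under its centre
- tape: bystander: roll of tape, 96 mm across, 25 mm high
- pen: bystander: marker pen 129 mm long, 17 mm high
- dish: bystander: shallow aluminium dish 70 mm across, 16 mm high
- driver: bystander: red-handled screwdriver 197 mm long

How it is judged:
By the outcome, as a careful person would: the job done as asked, in the order asked, and still so for the second after the job is handed in, with the robot touching nothing.
It also fails if it takes over 72 s, if anything falls off the work surface, if the arm or the gripper's body presses on something with over 40 N, if the wrist force passes 120 N, or if a joint passes its speed limit or range.

## Working session

There is one attempt and no reset: what is moved stays moved. The work goes in short steps, Python scripts to look and compute and a tool call to move; the robot and the scene stay as the last step left them, time stands still between calls to the robot, and variables do not carry over. Pictures are saved under pics/ and viewed, at most 10 in all, crops included, and the job is handed in when it is done.

Besides the shell and the picture viewer there is one more tool, called after "Request:" in YAML: its name, and indented under it one key for each argument. arm_command: Moves the arm, as the interface text tells. Its arguments: {"type":"object","properties":{"targets":{"type":"array","items":{"type":"array","items":{"type":"number"}}},"grip_force":{"type":"number"}},"required":["targets"]}

```bash
mkdir -p pics; cat > h.py <<'E'
import numpy as np, cv2
from cell import sense, get_image, job_done, finger_overhang
def foc(d): return 200/np.tan(np.radians(d["vertical_fov"])/2)
def cloud(d):
    # perspective only
    f=foc(d); z=d["z_map"]; v,u=np.mgrid[0:400,0:640]
    P=np.stack([(u-d["cx"])/f*z,(v-d["cy"])/f*z,z],-1)
    return (P-d["t"])@d["R"]
def project(d,X):
    c=d["R"]@np.asarray(X)+d["t"]; f=foc(d); return c[0]/c[2]*f+d["cx"],c[1]/c[2]*f+d["cy"]
E
python3 - <<'E'
from h import *
s=sense(); print(s, finger_overhang)
for n in ("side","top"):
    d=get_image(n); cv2.imwrite(f"pics/{n}0.png",d["img"]); np.savez(f"{n}0.npz",**d)
    print(n,d["vertical_fov"],d["cx"],d["cy"],-d["R"].T@d["t"],d["R"][2])
E
```

```text
{'time_s': 0.0, 'q': array([-1.29899405e+00,  3.20303970e-01,  1.56568331e+00, -1.27814041e-06,
        1.25739796e+00, -1.99916901e-02]), 'joint_vel': array([-0.00032879,  0.00075196,  0.00112057, -0.00050273, -0.00157699,
        0.00103552]), 'tau': array([-1.97730013e-03, -4.12461126e+01, -2.31974316e+01,  7.25388480e-02,
        4.58487484e-02, -1.52128923e-04]), 'position': array([ 0.16527105, -0.55017417,  0.19721172]), 'tool_rot': array([-3.13980040e+00, -3.46195218e-05,  2.91794328e-01]), 'wrist_force': array([-0.4336032 , -0.70592454, -0.74132252]), 'ft_torque': array([ 0.01159252, -0.00426568,  0.02146566]), 'gripper_force': 0.0, 'grip_width': 0.09134720882097973} 0.017
side 54.54213532058091 310.03151009660144 196.70310760294944 [0.23147745 0.67005609 0.71388419] [ 0.34845113 -0.72832026 -0.59002661]
top 46.84924220072893 322.6330581941511 195.721071310714 [ 0.46212391 -0.08835645  1.23049327] [ 0.0820578   0.02215546 -0.99638128]
```

View pics/side0.png

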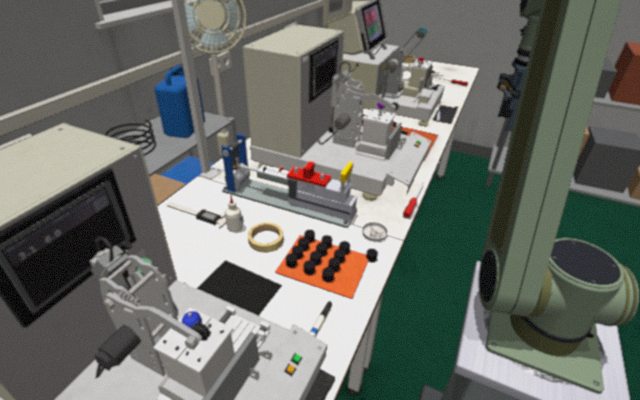

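View pics/top0.png

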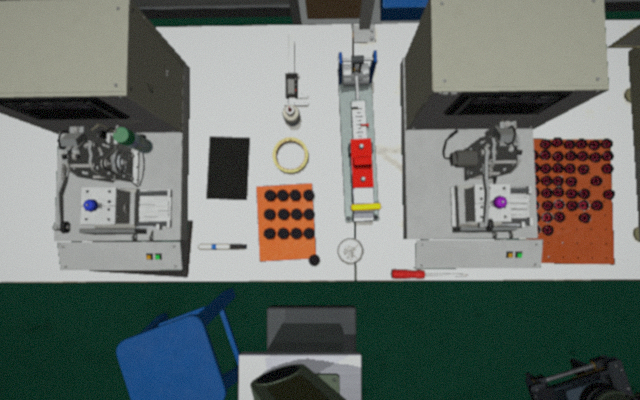

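The side view shows the plate at (310,175), the yellow grip at (347,172) and the mat at (240,287). The top view has the plate at (361,165), the grip at (365,207) and the mat at (228,168), with the rail running almost along image columns. Next I'll measure these.

```bash
cat > m.py <<'E'
from h import *
def masks(d):
    h=cv2.cvtColor(d["img"],cv2.COLOR_BGR2HSV); H,S,V=h[...,0],h[...,1],h[...,2]
    return dict(red=((H<6)|(H>174))&(S>170)&(V>90), yellow=(H>22)&(H<34)&(S>150)&(V>110), black=(V<45))
if __name__=="__main__":
  for n in ("side","top"):
    d=dict(np.load(f"{n}0.npz")); C=cloud(d); M=masks(d)
    rois=dict(red=(0.38,0.78,-.27,-.08),yellow=(0.38,0.75,-.27,-.08),black=(0.5,0.8,.1,.29))
    for k,r in rois.items():
        m=M[k]&(d["z_map"]>0)&(C[...,0]>r[0])&(C[...,0]<r[1])&(C[...,1]>r[2])&(C[...,1]<r[3])
        nn,lab,st,ce=cv2.connectedComponentsWithStats(m.astype(np.uint8))
        for i in range(1,nn):
            if st[i,4]<6: continue
            mm=lab==i; P=C[mm]
            print(n,k,st[i],"med",np.median(P,0).round(4),"lo",np.percentile(P,3,0).round(4),"hi",np.percentile(P,97,0).round(4))
            for lo,hi in ((.1,.125),(.14,.2),(-.01,.012)):
                Q=P[(P[:,2]>lo)&(P[:,2]<hi)]
                if len(Q)>15:
                    (c,sz,a)=cv2.minAreaRect(Q[:,:2].astype(np.float32)); print("   z",lo,len(Q),np.median(Q[:,2]).round(4),"rect",np.round(c,4),np.round(sz,4),round(a,2))
    for p in [(0.0,0,0)]: pass
d=dict(np.load("top0.npz")); cv2.imwrite("pics/topc.png",cv2.resize(d["img"][40:240,320:400],None,fx=3,fy=3,interpolation=cv2.INTER_CUBIC))
E
python3 m.py
```

```text
side red [288 162  43  24 430] med [ 0.6273 -0.1467  0.116 ] lo [ 0.5779 -0.1783  0.1101] hi [ 0.6862 -0.1357  0.1511]
   z 0.1 338 0.1155 rect [ 0.6328 -0.1587] [0.118  0.0489] 2.23
   z 0.14 65 0.1494 rect [ 0.632 -0.156] [0.0187 0.0346] 4.12
side yellow [341 162  11  20 107] med [ 0.5207 -0.1419  0.1694] lo [ 0.5153 -0.1858  0.1501] hi [ 0.528  -0.1309  0.1736]
   z 0.14 107 0.1694 rect [ 0.5215 -0.1598] [0.0137 0.0605] 0.47
side black [ 200  262   79   52 1894] med [0.6374 0.1921 0.005 ] lo [0.5644 0.1464 0.0026] hi [0.7162 0.2337 0.0073]
   z -0.01 1894 0.005 rect [0.6401 0.1897] [0.0959 0.162 ] 88.6
top red [351 139  22  48 853] med [ 0.6299 -0.1574  0.1163] lo [ 0.5794 -0.1798  0.112 ] hi [ 0.6876 -0.1356  0.1519]
   z 0.1 683 0.1155 rect [ 0.634  -0.1581] [0.1156 0.0492] 1.01
   z 0.14 153 0.1501 rect [ 0.6345 -0.1568] [0.0201 0.0407] 2.9
top yellow [351 203  29   8 158] med [ 0.523  -0.1631  0.1708] lo [ 0.5182 -0.1921  0.1672] hi [ 0.5298 -0.1321  0.1742]
   z 0.14 158 0.1708 rect [ 0.5242 -0.162 ] [0.0137 0.0646] 2.52
top black [ 208  138   41   61 2196] med [0.6395 0.1936 0.005 ] lo [5.641e-01 1.462e-01 3.000e-04] hi [0.7155 0.2413 0.0094]
   z -0.01 2189 0.005 rect [0.64   0.1936] [0.1018 0.1615] 87.53
```

View pics/topc.png

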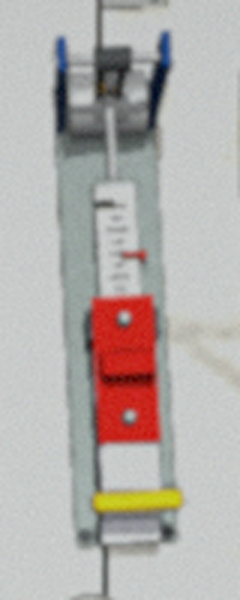

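The top crop shows the pointer at crop (104,203), which is full-image (355,108), and the red tab at (140,255), which is (367,125). The plate covers y 297–440. Measured heights match the text: plate top 0.115, rib 0.150, grip top 0.171 and mat about 0.004. Stand yaw is about 2°. I'll move out clear of the right machine first.

Request:
arm_command:
  targets:
    - [-0.3,0.0166,-0.022,-0.008,0]
    - [-0.3,0.0166,-0.022,-0.008,0]
    - [-0.3,0.0166,-0.022,-0.008,0]
    - [-0.3,0.0166,-0.022,-0.008,0]
    - [-0.3,0.0166,-0.022,-0.008,0]
    - [-0.3,0.0166,-0.022,-0.008,0]
    - [-0.3,0.0166,-0.022,-0.008,0]
    - [-0.3,0.0166,-0.022,-0.008,0]
    - [-0.3,0.0166,-0.022,-0.008,0]
    - [-0.3,0.0166,-0.022,-0.008,0]
    - [-0.3,0.0166,-0.022,-0.008,0]
    - [-0.3,0.0166,-0.022,-0.008,0]
  grip_force: 20

```text
time_s: 1.3
position: [0.2802, -0.2393, 0.2941]
tool_rot: [-3.141, 0.0, 0.291]
wrist_force: [0.0, 0.1, -0.4]
grip_width: 0.0316
gripper_force: 0.0
```

Request:
arm_command:
  targets:
    - [-0.3,0,0,0,-7.53]
    - [-0.3,0,0,0,-7.53]
    - [-0.3,0,0,0,-7.53]
    - [-0.3,0,0,0,-7.53]
    - [-0.3,0,0,0,-7.53]
    - [-0.3,0,0,0,-7.53]
    - [-0.3,0,0,0,-7.53]
    - [-0.3,0,0,0,-7.53]
    - [-0.3,0,0,0,-7.53]
    - [-0.3,0,0,0,-7.53]
    - [-0.3,0,0,0,0]

```text
time_s: 2.4
position: [0.28, -0.2403, 0.2937]
tool_rot: [-3.141, -0.0, 1.606]
wrist_force: [0.9, -0.3, 0.6]
grip_width: 0.0319
gripper_force: 0.0
```

Request:
arm_command:
  targets:
    - [-0.3,0.0064,0.0325,0.0045,0]
    - [-0.3,0.0064,0.0325,0.0045,0]
    - [-0.3,0.0064,0.0325,0.0045,0]
    - [-0.3,0.0064,0.0325,0.0045,0]
    - [-0.3,0.0064,0.0325,0.0045,0]
    - [-0.3,0.0064,0.0325,0.0045,0]
    - [-0.3,0.0064,0.0325,0.0045,0]
    - [-0.3,0.0064,0.0325,0.0045,0]
    - [-0.3,0.0064,0.0325,0.0045,0]
    - [-0.3,0.0064,0.0325,0.0045,0]
    - [-0.3,0.0064,0.0325,0.0045,0]
    - [-0.3,0,0,0,0]

```text
time_s: 3.6
position: [0.6377, -0.1563, 0.2417]
tool_rot: [-3.14, -0.001, 1.605]
wrist_force: [-0.7, -0.8, -0.4]
grip_width: 0.0317
gripper_force: 0.0
```

```bash
cat > w.py <<'E'
from m import *
def wcloud(d):
    f=foc(d); z=d["z_map"]; v,u=np.mgrid[0:400,0:640]; du=u-d["cx"]; dv=v-d["cy"]; r=np.hypot(du,dv)+1e-9; th=r/f
    k=np.tan(th)/r
    return (np.stack([du*k*z,dv*k*z,z],-1)-d["t"])@d["R"]
def wproj(d,X):
    c=d["R"]@np.asarray(X)+d["t"]; th=np.arctan2(np.hypot(c[0],c[1]),c[2]); r=foc(d)*th; h=np.hypot(c[0],c[1])
    return d["cx"]+r*c[0]/h, d["cy"]+r*c[1]/h
E
cat > w1.py <<'E'
from w import *
d=get_image("wrist"); cv2.imwrite("pics/w1.png",d["img"]); np.savez("w1.npz",**d)
print(sense()["position"],d["vertical_fov"],-d["R"].T@d["t"],d["R"][2])
C=wcloud(d); M=masks(d)
for k in ("red","yellow"):
    m=M[k]&(d["z_map"]>0)
    P=C[m]
    for lo,hi in ((.1,.125),(.142,.2)):
        Q=P[(P[:,2]>lo)&(P[:,2]<hi)&(P[:,0]>.4)&(P[:,0]<.71)&(abs(P[:,1]+.158)<.06)]
        if len(Q)>15:
            (c,sz,a)=cv2.minAreaRect(Q[:,:2].astype(np.float32)); print(k,lo,len(Q),np.median(Q,0).round(4),"rect",np.round(c,4),np.round(sz,4),round(a,2))
E
python3 w1.py
```

```text
[ 0.6358052  -0.15692538  0.24254777] 65.70646984690485 [ 0.63528137 -0.07974078  0.42887893] [ 0.00863352 -0.2710402  -0.96252931]
red 0.1 3899 [ 0.6402 -0.1582  0.1152] rect [ 0.635  -0.1611] [0.1184 0.0493] 2.23
red 0.142 881 [ 0.6347 -0.1588  0.1501] rect [ 0.6345 -0.1603] [0.0199 0.0412] 2.28
yellow 0.142 873 [ 0.5266 -0.1633  0.1708] rect [ 0.526  -0.1646] [0.013  0.0672] 2.45
```

View pics/w1.png

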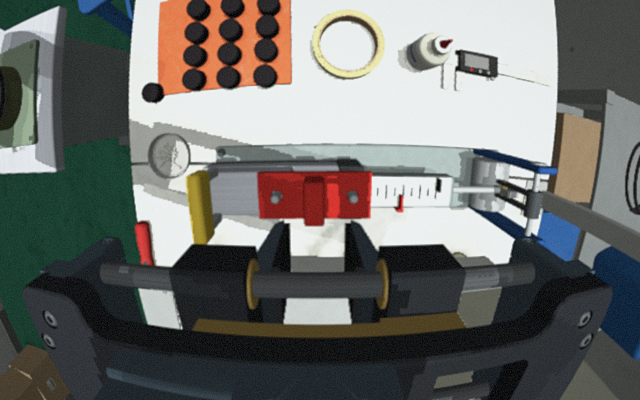

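The wrist view shows the rib at (315,200), the dowels at (275,198) and (353,198), the pointer at (438,185) and the tab at (400,203). The jaws line up with the rib to about 1.5 mm, so I descend and grip.

Request:
arm_command:
  targets:
    - [-0.3,-0.002,-0.0012,0.012,0]
    - [-0.3,0,0,0.012,0]
    - [-0.3,0,0,0.012,0]
    - [-0.3,0,0,0.012,0]
    - [-0.3,0,0,0.012,0]
    - [-0.3,0,0,0.012,0]
    - [-0.3,0,0,0.012,0]
    - [-0.3,0,0,0.01,0]
    - [-0.3,0,0,0.008,0]
    - [-0.3,0,0,0,0]

```text
time_s: 4.65
position: [0.6332, -0.1594, 0.141]
tool_rot: [-3.139, -0.001, 1.606]
wrist_force: [-0.2, 0.5, 0.4]
grip_width: 0.0322
gripper_force: 0.0
```

Request:
arm_command:
  targets:
    - [-0.6,0,0,0,0]
    - [-0.8,0,0,0,0]
    - [-0.8,0,0,0,0]
    - [-0.8,0,0,0,0]
    - [-0.8,0,0,0,0]
  grip_force: 25

```text
time_s: 5.15
position: [0.634, -0.1597, 0.1428]
tool_rot: [3.141, 0.0, 1.606]
wrist_force: [0.5, 0.6, 0.4]
grip_width: 0.009
gripper_force: 0.0
```

```bash
sed 's/w1\./w2./g' w1.py > w2.py; python3 w2.py; python3 -c "
from h import *
d=get_image('side'); np.savez('s2.npz',**d)
a=cv2.resize(d['img'][100:240,230:400],None,fx=3,fy=3); b=cv2.imread('pics/w2.png')[100:400,150:500]
b=cv2.resize(b,(int(350*1.2),360)); a=cv2.resize(a,(400,360)); cv2.imwrite('pics/c2.png',np.hstack([a[:, :380],b]))"
```

```text
[ 0.63400257 -0.1596823   0.1427522 ] 65.70646984690485 [ 0.63110556 -0.08289515  0.32984117] [ 0.01089368 -0.27246777 -0.96210324]
red 0.1 5813 [ 0.6362 -0.1517  0.1153] rect [ 0.6346 -0.1572] [0.1191 0.0426] 2.07
red 0.142 1105 [ 0.6341 -0.1549  0.1501] rect [ 0.6386 -0.1586] [0.0294 0.042 ] 18.17
yellow 0.142 1224 [ 0.5265 -0.1529  0.1707] rect [ 0.5257 -0.1653] [0.0138 0.0688] 2.3
```

View pics/c2.png

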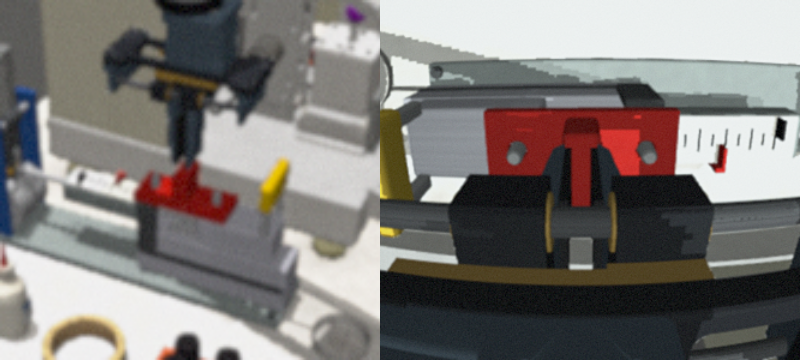

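```bash
python3 -c "
from w import *
for f,c in (('w2',wcloud),('s2',cloud)):
    d=dict(np.load(f+'.npz')); C=c(d); r=masks(d)['red']; S=d['img'].max(-1).astype(int)
    m=(d['z_map']>0)&(abs(C[...,0]-.634)<.05)&(abs(C[...,1]+.16)<.03)&(C[...,2]>.117)&(S<110)
    P=C[m]; print(f,len(P))
    for lo in np.arange(.117,.24,.008):
        Q=P[(P[:,2]>=lo)&(P[:,2]<lo+.008)]
        if len(Q)>3: print(round(lo,3),len(Q),'x',np.percentile(Q[:,0],[2,25,75,98]).round(4),'y',np.percentile(Q[:,1],[2,98]).round(3))
    m=(d['z_map']>0)&r&(abs(C[...,0]-.634)<.03)&(C[...,2]>.12);P=C[m];print('rib',np.percentile(P,[2,50,98],axis=0).round(4))
s=sense();print(s['grip_width'],s['gripper_force'],s['time_s'])
"
```

```text
w2 35156
0.117 163 x [0.5925 0.5989 0.6707 0.677 ] y [-0.162 -0.14 ]
0.125 231 x [0.591  0.5984 0.6704 0.6777] y [-0.165 -0.139]
0.133 106 x [0.6245 0.629  0.6383 0.643 ] y [-0.142 -0.139]
0.141 160 x [0.6242 0.6281 0.6384 0.6435] y [-0.146 -0.139]
0.149 68 x [0.6249 0.6295 0.6387 0.6427] y [-0.181 -0.14 ]
0.157 126 x [0.6225 0.6283 0.6391 0.6437] y [-0.17  -0.142]
0.165 174 x [0.6203 0.6246 0.6421 0.6463] y [-0.172 -0.142]
0.173 196 x [0.6197 0.6242 0.6423 0.647 ] y [-0.144 -0.141]
0.181 311 x [0.6188 0.6249 0.6414 0.6473] y [-0.157 -0.142]
0.189 298 x [0.6185 0.6242 0.6425 0.6481] y [-0.159 -0.142]
0.197 248 x [0.6221 0.6253 0.6413 0.6446] y [-0.145 -0.142]
0.205 293 x [0.6227 0.6263 0.6405 0.644 ] y [-0.168 -0.142]
0.213 584 x [0.6248 0.6274 0.6406 0.6422] y [-0.174 -0.142]
0.221 72 x [0.6253 0.6261 0.6418 0.642 ] y [-0.165 -0.142]
0.229 92 x [0.6255 0.6257 0.6416 0.6419] y [-0.159 -0.147]
0.237 68 x [0.6255 0.6256 0.6414 0.6418] y [-0.155 -0.145]
rib [[ 0.6248 -0.1799  0.1478]
 [ 0.6342 -0.1539  0.1502]
 [ 0.6459 -0.1215  0.2426]]
s2 2124
0.117 36 x [0.5886 0.6166 0.6335 0.6762] 
[... 316 characters left out ...]
65 26 x [0.6184 0.6211 0.6384 0.6432] y [-0.167 -0.141]
0.173 32 x [0.6175 0.6196 0.6388 0.6454] y [-0.164 -0.141]
0.181 37 x [0.6175 0.6186 0.6389 0.6471] y [-0.165 -0.141]
0.189 32 x [0.6161 0.6211 0.6386 0.6458] y [-0.164 -0.141]
0.197 38 x [0.6157 0.6174 0.6383 0.6465] y [-0.169 -0.142]
0.205 41 x [0.6152 0.6184 0.6387 0.6491] y [-0.169 -0.142]
0.213 42 x [0.615  0.6177 0.6415 0.6485] y [-0.168 -0.14 ]
0.221 33 x [0.6141 0.6172 0.642  0.6501] y [-0.16 -0.14]
0.229 17 x [0.6034 0.6171 0.6424 0.6478] y [-0.154 -0.14 ]
0.237 14 x [0.6025 0.6037 0.6409 0.6422] y [-0.178 -0.132]
rib [[ 0.6229 -0.1677  0.1214]
 [ 0.6297 -0.1422  0.14  ]
 [ 0.6399 -0.1384  0.1517]]
0.009046991076016657 0.0 5.25
```

```bash
python3 -c "
from w import *
for f,c,tz in (('w1',wcloud,.2425),('w2',wcloud,.1428),('s2',cloud,.1428)):
    d=dict(np.load(f+'.npz')); C=c(d); S=d['img'].max(-1).astype(int)
    m=(d['z_map']>0)&(abs(C[...,0]-.634)<.035)&(abs(C[...,1]+.155)<.025)&(C[...,2]>.153)&(C[...,2]<tz+.08)&(S<110)
    P=C[m]; print(f,len(P),'lowest',(np.percentile(P[:,2],[0,1,3,6,10])-tz).round(4), np.median(P[P[:,2]<np.percentile(P[:,2],5)],0))
"
```

```text
w1 3282 lowest [0.0151 0.0184 0.0216 0.0248 0.0278] [ 0.65372738 -0.1407788   0.26355155]
w2 2236 lowest [0.0159 0.0174 0.0196 0.0224 0.0263] [ 0.63402705 -0.14854896  0.16183878]
s2 272 lowest [0.0171 0.0193 0.0209 0.0235 0.0271] [ 0.63810357 -0.14602416  0.1626856 ]
```

The images show the fingertips 16 mm above the reported TCP rather than 17 mm below it, and all three clouds agree. The jaws closed above the rib without touching anything. From here I'll use tip z = reported z + 0.016. I reopen, go 35 mm lower and grip.

Request:
arm_command:
  targets:
    - [-0.3,0,0,0,0]
    - [-0.3,0,0,0,0]
    - [-0.3,0,0,0,0]
    - [-0.3,0,0,0.008,0]
    - [-0.3,0,0,0.01,0]
    - [-0.3,0,0,0.01,0]
    - [-0.3,0,0,0.006,0]
    - [-0.3,0,0,0,0]

```text
time_s: 6.05
position: [0.633, -0.1594, 0.1068]
tool_rot: [-3.139, -0.001, 1.606]
wrist_force: [-0.0, -0.4, 0.5]
grip_width: 0.0317
gripper_force: 0.0
```

Request:
arm_command:
  targets:
    - [-0.8,0,0,0,0]
    - [-0.8,0,0,0,0]
    - [-0.8,0,0,0,0]
    - [-0.8,0,0,0,0]
    - [-0.8,0,0,0,0]
  grip_force: 25

```text
time_s: 6.55
position: [0.6343, -0.1598, 0.1089]
tool_rot: [3.141, 0.0, 1.606]
wrist_force: [0.8, 0.0, -0.6]
grip_width: 0.0199
gripper_force: 25.0
```

Request:
arm_command:
  targets:
    - [-0.8,0,0,-0.003,0]
    - [-0.8,0,0,-0.004,0]
    - [-0.8,0,0,-0.005,0]
    - [-0.8,0,0,-0.005,0]
    - [-0.8,0,0,-0.006,0]
    - [-0.8,0,0,-0.007,0]
    - [-0.8,0,0,-0.01,0]
    - [-0.8,0,0,-0.012,0]
    - [-0.8,0,0,-0.014,0]
    - [-0.8,0,0,-0.014,0]
    - [-0.8,0,0,0,0]

```text
time_s: 7.65
position: [0.6354, -0.1601, 0.1918]
tool_rot: [3.136, 0.002, 1.606]
wrist_force: [-0.1, -0.3, -3.4]
grip_width: 0.0201
gripper_force: 25.0
```

```bash
sed -e 's/w1\./w3./g' -e 's/(.1,.125),(.142,.2)/(.175,.202),(.215,.26)/' w1.py > w3.py; python3 w3.py
```

```text
[ 0.63462393 -0.15987065  0.19025022] 65.70646984690485 [ 0.63152693 -0.08300644  0.37871253] [ 0.01575343 -0.27377942 -0.96166349]
red 0.175 4864 [ 0.6371 -0.1458  0.1981] rect [ 0.6352 -0.1502] [0.1191 0.0273] 1.89
red 0.215 1500 [ 0.6349 -0.1508  0.2329] rect [ 0.6362 -0.1605] [0.0395 0.0414] 2.34
```

Request:
arm_command:
  targets:
    - [-0.8,0.015,0.0014,0,0]
    - [-0.8,0.025,0.0014,0,0]
    - [-0.8,0.035,0.0015,0,0]
    - [-0.8,0.035,0.0015,0,0]
    - [-0.8,0.035,0.0015,0,0]
    - [-0.8,0.035,0.0015,0,0]
    - [-0.8,0.035,0.0015,0,0]
    - [-0.8,0.035,0.0015,0,0]
    - [-0.8,0.035,0.0015,0,0]
    - [-0.8,0.03,0.0015,0,0]
    - [-0.8,0.022,0.0015,0,0]
    - [-0.8,0.0135,0.001,0,0]

```text
time_s: 8.9
position: [0.6376, 0.1941, 0.1874]
tool_rot: [-3.139, -0.0, 1.608]
wrist_force: [0.5, -0.8, -3.7]
grip_width: 0.0198
gripper_force: 25.0
```

Request:
arm_command:
  targets:
    - [-0.8,0,0,0.015,0]
    - [-0.8,0,0,0.025,0]
    - [-0.8,0,0,0.025,0]
    - [-0.8,0,0,0.025,0]
    - [-0.8,0,0,0.025,0]
    - [-0.8,0,0,0.02,0]
    - [-0.8,0,0,0.02,0]
    - [-0.8,0,0,0.015,0]
    - [-0.8,0,0,0,0]

```text
time_s: 9.8
position: [0.6367, 0.1906, 0.0157]
tool_rot: [-3.136, 0.002, 1.606]
wrist_force: [-0.8, -0.4, -2.5]
grip_width: 0.0199
gripper_force: 25.0
```

```bash
python3 - <<'E'
from w import *
s=sense(); print(s["position"],s["wrist_force"])
for n,c in (("side",cloud),("top",cloud),("wrist",wcloud)):
    d=get_image(n); C=c(d); m=masks(d)["red"]&(d["z_map"]>0)&(abs(C[...,0]-.635)<.08)&(abs(C[...,1]-.19)<.06)
    P=C[m]; Q=P[(P[:,2]<.045)]
    if len(Q)>10: print(n,len(Q),np.median(Q,0).round(4),np.percentile(Q,[2,98],axis=0).round(4), cv2.minAreaRect(Q[:,:2].astype(np.float32)))
E
```

```text
[0.63669193 0.1906498  0.01570993] [-0.7653495  -0.36655815 -2.48014808]
side 713 [0.6188 0.2011 0.0225] [[0.5775 0.1648 0.012 ]
 [0.6956 0.2147 0.0379]] ((0.6423189640045166, 0.18945011496543884), (0.05589807406067848, 0.13535937666893005), 89.34794616699219)
top 157 [0.6203 0.1728 0.0244] [[0.5809 0.1668 0.0186]
 [0.694  0.1814 0.0281]] ((0.6379799246788025, 0.18014836311340332), (0.027620121836662292, 0.11509252339601517), 89.58045959472656)
wrist 5050 [0.6404 0.2053 0.025 ] [[0.5805 0.1885 0.0234]
 [0.6969 0.2152 0.0263]] ((0.6387638449668884, 0.20028400421142578), (0.1341482400894165, 0.030718723312020302), 0.853317379951477)
```

Request:
arm_command:
  targets:
    - [-0.8,0,0,0.005,0]
    - [-0.8,0,0,0.004,0]
    - [-0.8,0,0,0.001,0]
    - [-0.8,0,0,0.001,0]
    - [-0.8,0,0,0,0]

```text
time_s: 10.45
position: [0.6387, 0.1912, 0.008]
tool_rot: [-3.141, 0.0, 1.606]
wrist_force: [-1.5, -0.3, 0.4]
grip_width: 0.02
gripper_force: 25.0
```

The wrist no longer carries the plate's weight, so it's on the mat. I release and rise.

Request:
arm_command:
  targets:
    - [-0.7,0,0,0,0]
    - [-0.4,0,0,0,0]
    - [-0.1,0,0,0,0]
    - [-0.1,0,0,0,0]
    - [-0.1,0,0,0,0]
    - [-0.1,0,0,-0.01,0]
    - [-0.1,0,0,-0.02,0]
    - [-0.1,0,0,-0.03,0]
    - [-0.1,0,0,-0.035,0]
    - [-0.1,0,0,-0.035,0]
    - [-0.1,0,0,-0.035,0]
    - [-0.1,0,0,-0.035,0]

```text
time_s: 11.65
position: [0.6388, 0.1912, 0.21]
tool_rot: [3.14, -0.0, 1.606]
wrist_force: [0.3, -0.9, -0.2]
grip_width: 0.0408
gripper_force: 0.0
```

```bash
python3 - <<'E'
from w import *
s=sense(); print(s["position"],s["tool_rot"],s["grip_width"])
d=get_image("wrist"); C=wcloud(d); m=masks(d)["red"]&(d["z_map"]>0)&(abs(C[...,0]-.635)<.08)&(abs(C[...,1]-.19)<.06)
P=C[m]; Q=P[(P[:,2]<.022)]; print(len(Q),np.median(Q,0),cv2.minAreaRect(Q[:,:2].astype(np.float32)),np.median(P[P[:,2]>.04],0))
A=np.c_[Q[:,:2]-Q[:,:2].mean(0),np.ones(len(Q))]; print("tilt",np.linalg.lstsq(A,Q[:,2],rcond=None)[0])
for n in ("top",):
    d=get_image(n); C=cloud(d); M=masks(d)
    m=M["yellow"]&(abs(C[...,0]-.525)<.05)&(abs(C[...,1]+.16)<.05); Q=C[m]; print(n,len(Q),cv2.minAreaRect(Q[:,:2].astype(np.float32)))
    m=M["red"]&(abs(C[...,0]-.7)<.1)&(abs(C[...,1]+.16)<.05); print("tab",np.median(C[m],0),len(C[m]))
    cv2.imwrite("pics/topa.png",cv2.resize(d["img"][40:240,320:400],None,fx=3,fy=3,interpolation=cv2.INTER_CUBIC))
E
```

```text
[0.63876527 0.19122579 0.2099931 ] [ 3.14036782e+00 -2.05272155e-04  1.60605147e+00] 0.04082206752629047
3053 [0.64080282 0.19129022 0.01429821] ((0.6390947103500366, 0.1875384896993637), (0.12437634915113449, 0.053517069667577744), 1.9517319202423096) [0.63898673 0.19074908 0.04908756]
tilt [-0.00018225 -0.0209101   0.01402642]
top 157 ((0.5240822434425354, -0.16215531527996063), (0.013823208399116993, 0.06470821797847748), 1.9669452905654907)
tab [nan nan nan] 0
  return _methods._mean(a, axis=axis, dtype=dtype,
  ret = um.true_divide(
```

Request:
arm_command:
  targets:
    - [-0.1,-0.015,-0.006,0,0]
    - [-0.1,-0.025,-0.01,0,0]
    - [-0.1,-0.035,-0.012,0,0]
    - [-0.1,-0.035,-0.012,0,0]
    - [-0.1,-0.035,-0.012,0,0]
    - [-0.1,-0.035,-0.012,0,0]
    - [-0.1,-0.035,-0.012,0,0]
    - [-0.1,-0.035,-0.012,0,0]
    - [-0.1,-0.035,-0.012,0,0]
    - [-0.1,-0.035,-0.012,0,0]
    - [-0.1,-0.03,-0.011,0,0]
    - [-0.1,0,0,0,0]

```text
time_s: 12.95
position: [0.5251, -0.1664, 0.2061]
tool_rot: [-3.137, 0.001, 1.601]
wrist_force: [-0.1, 0.7, 0.3]
grip_width: 0.0412
gripper_force: 0.0
```

```bash
python3 - <<'E'
from w import *
s=sense(); print(s["position"],s["tool_rot"],s["grip_width"])
d=get_image("wrist"); C=wcloud(d); np.savez("w5.npz",**d); cv2.imwrite("pics/w5.png",d["img"])
m=masks(d)["yellow"]&(d["z_map"]>0)&(abs(C[...,0]-.525)<.05)&(abs(C[...,1]+.16)<.06)&(C[...,2]>.165)
Q=C[m]; print(len(Q),np.median(Q,0),cv2.minAreaRect(Q[:,:2].astype(np.float32)))
E
```

```text
[ 0.52514464 -0.1663912   0.2060527 ] [-3.13749417e+00  6.29966228e-04  1.60137981e+00] 0.041183727880653526
1472 [ 0.52468131 -0.16130602  0.17087832] ((0.5246264934539795, -0.16423699259757996), (0.014370699413120747, 0.06658265739679337), 3.3995513916015625)
```

View pics/w5.png

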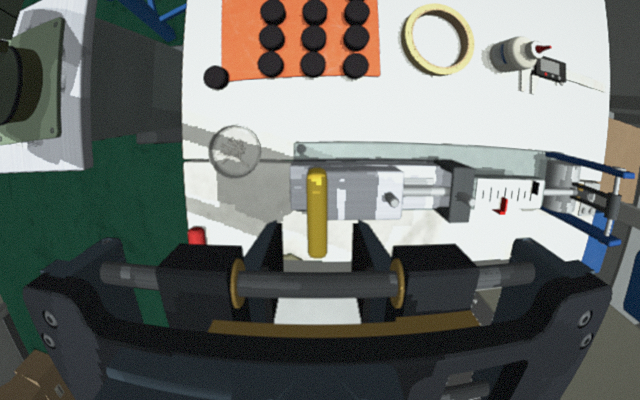

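The wrist view shows the yellow bar at (317,212) centred between the jaws. The pointer at (535,188) and tab at (503,206) are both visible from here. I descend and grip.

Request:
arm_command:
  targets:
    - [-0.1,0.002,0,0.008,0]
    - [-0.1,0,0,0.011,0]
    - [-0.1,0,0,0.011,0]
    - [-0.1,0,0,0.011,0]
    - [-0.1,0,0,0.011,0]
    - [-0.1,0,0,0.011,0]
    - [-0.1,0,0,0.011,0]
    - [-0.1,0,0,0.011,0]
    - [-0.1,0,0,0,0]

```text
time_s: 13.9
position: [0.5271, -0.1606, 0.1207]
tool_rot: [-3.138, -0.001, 1.606]
wrist_force: [0.9, 0.1, 0.4]
grip_width: 0.041
gripper_force: 0.0
```

Request:
arm_command:
  targets:
    - [-0.6,0,0,0,0]
    - [-0.9,0,0,0,0]
    - [-0.9,0,0,0,0]
    - [-0.9,0,0,0,0]
    - [-0.9,0,0,0,0]
    - [-0.9,0,0,0,0]
  grip_force: 45

```text
time_s: 14.5
position: [0.5244, -0.161, 0.123]
tool_rot: [-3.134, -0.0, 1.607]
wrist_force: [-10.6, 0.0, 6.9]
grip_width: 0.0159
gripper_force: 45.0
```

```bash
cat > g.py <<'E'
from w import *
import sys
# pointer & tab along stand x (yaw 2 deg), from red / dark masks over the white scale
a=np.radians(2.1); ux=np.array([np.cos(a),np.sin(a)]); uy=np.array([-ux[1],ux[0]]); g0=np.array([.525,-.1635])
def look(n):
    d=get_image(n); C=wcloud(d) if n=="wrist" else cloud(d)
    q=(C[...,:2]-g0); sx=q@ux-.135; sy=q@uy; z=C[...,2]
    S=cv2.cvtColor(d["img"],cv2.COLOR_BGR2HSV); ok=(d["z_map"]>0)&(sx>.03)&(sx<.15)&(abs(sy)<.03)&(z>.06)&(z<.17)
    red=ok&((S[...,0]<8)|(S[...,0]>172))&(S[...,1]>140)&(S[...,2]>80); blk=ok&(S[...,2]<60)&(sx>.045)
    out=[]
    for nm,m in (("tab",red),("ptr",blk)):
        k,lab,st,_=cv2.connectedComponentsWithStats(m.astype(np.uint8),connectivity=8)
        for i in range(1,k):
            if st[i,4]>=(5 if n=="wrist" else 3):
                w=lab==i; print(n,nm,st[i],"sx",np.percentile(sx[w],[3,50,97]).round(4),"sy",np.percentile(sy[w],[3,97]).round(4),"z",np.percentile(z[w],[3,97]).round(4))
    return d
s=sense(); print(s["time_s"],s["position"].round(4),s["wrist_force"].round(1),s["grip_width"])
for n in sys.argv[2:]:
    d=look(n); cv2.imwrite(f"pics/{n}_{sys.argv[1]}.png",d["img"])
E
python3 g.py a wrist top
```

```text
14.5 [ 0.5244 -0.161   0.123 ] [-10.6   0.    6.9] 0.015946357132899297
wrist tab [545 232   9  17  43] sx [0.0677 0.0696 0.0718] sy [-0.021  -0.0046] z [0.1037 0.1113]
wrist ptr [578 209  10  15 101] sx [0.112  0.1133 0.1144] sy [0.002  0.0141] z [0.1006 0.1108]
top tab [366 124   2   2   3] sx [0.069  0.0709 0.0721] sy [-0.0177 -0.0165] z [0.0931 0.1079]
```

The bar is gripped (15.9 mm). The pointer is at stand x 0.1133 and the tab at 0.0697, so the mark is at about 43.5 mm of extension, which fits the 35–50 mm given. I pull slowly.

Request:
arm_command:
  targets:
    - [-0.9,0,-0.002,0,0]
    - [-0.9,0,-0.002,0,0]
    - [-0.9,0,-0.0025,0,0]
    - [-0.9,0,-0.0025,0,0]
    - [-0.9,0,-0.0025,0,0]
    - [-0.9,0,-0.0025,0,0]
    - [-0.9,0,-0.0025,0,0]
    - [-0.9,0,-0.0025,0,0]
    - [-0.9,0,-0.0025,0,0]
    - [-0.9,0,-0.0025,0,0]
    - [-0.9,0,-0.0025,0,0]
    - [-0.9,0,-0.0025,0,0]

```text
time_s: 15.8
position: [0.4995, -0.162, 0.1227]
tool_rot: [3.14, 0.0, 1.606]
wrist_force: [5.1, 1.0, -0.6]
grip_width: 0.0159
gripper_force: 45.0
```

```bash
python3 g.py b wrist
```

```text
15.8 [ 0.4995 -0.162   0.1227] [ 5.1  1.  -0.6] 0.01587857807267188
wrist tab [553 231  13  16  51] sx [0.0593 0.0617 0.0645] sy [-0.0219 -0.0055] z [0.1003 0.1109]
wrist ptr [577 207  10  17 110] sx [0.0868 0.0881 0.0903] sy [0.0021 0.0143] z [0.1006 0.1107]
```

Request:
arm_command:
  targets:
    - [-0.9,0,-0.002,0,0]
    - [-0.9,0,-0.002,0,0]
    - [-0.9,0,-0.002,0,0]
    - [-0.9,0,-0.002,0,0]
    - [-0.9,0,-0.002,0,0]
    - [-0.9,0,-0.002,0,0]
    - [-0.9,0,-0.002,0,0]
    - [-0.9,0,-0.002,0,0]
    - [-0.9,0,-0.002,0,0]
    - [-0.9,0,-0.002,0,0]
    - [-0.9,0,0,0,0]
    - [-0.9,0,0,0,0]

```text
time_s: 17.05
position: [0.4804, -0.1628, 0.1227]
tool_rot: [3.139, 0.0, 1.606]
wrist_force: [7.4, 1.4, -3.0]
grip_width: 0.0157
gripper_force: 45.0
```

```bash
python3 g.py c wrist
```

```text
17.05 [ 0.4804 -0.1628  0.1227] [ 7.4  1.4 -3. ] 0.015675727559822394
wrist tab [563 230  12  16  52] sx [0.0542 0.0569 0.0597] sy [-0.0216 -0.0053] z [0.1006 0.1109]
wrist ptr [577 207  10  16 100] sx [0.0677 0.0689 0.0701] sy [0.0022 0.0142] z [0.1009 0.1102]
```

Request:
arm_command:
  targets:
    - [-0.9,0,-0.002,0,0]
    - [-0.9,0,-0.002,0,0]
    - [-0.9,0,-0.002,0,0]
    - [-0.9,0,-0.002,0,0]
    - [-0.9,0,-0.002,0,0]
    - [-0.9,0,-0.002,0,0]
    - [-0.9,0,-0.001,0,0]
    - [-0.9,0,0,0,0]
    - [-0.9,0,0,0,0]
    - [-0.9,0,0,0,0]
    - [-0.9,0,0,0,0]
    - [-0.9,0,0,0,0]

```text
time_s: 18.3
position: [0.468, -0.1632, 0.1226]
tool_rot: [3.138, 0.001, 1.606]
wrist_force: [8.6, 1.3, -2.4]
grip_width: 0.0158
gripper_force: 45.0
```

```bash
python3 g.py d wrist
```

```text
18.3 [ 0.468  -0.1632  0.1226] [ 8.6  1.3 -2.4] 0.015801588600080057
wrist tab [570 229  11  16  47] sx [0.052 0.054 0.057] sy [-0.0217 -0.0052] z [0.1022 0.1106]
wrist ptr [577 207  10  17 102] sx [0.0552 0.0567 0.0583] sy [0.0018 0.014 ] z [0.1003 0.1102]
```

Request:
arm_command:
  targets:
    - [-0.9,0,-0.001,0,0]
    - [-0.9,0,-0.001,0,0]
    - [-0.9,0,-0.0012,0,0]
    - [-0.9,0,0,0,0]
    - [-0.9,0,0,0,0]
    - [-0.9,0,0,0,0]
    - [-0.9,0,0,0,0]
    - [-0.9,0,0,0,0]

```text
time_s: 19.15
position: [0.4649, -0.1633, 0.1226]
tool_rot: [3.138, 0.001, 1.606]
wrist_force: [9.7, 1.3, -3.6]
grip_width: 0.0157
gripper_force: 45.0
```

```bash
python3 g.py e wrist; python3 -c "
import cv2; a=cv2.imread('pics/wrist_e.png')[170:270,520:640]; cv2.imwrite('pics/ce.png',cv2.resize(a,None,fx=5,fy=5,interpolation=cv2.INTER_CUBIC))"
```

```text
19.15 [ 0.4649 -0.1633  0.1226] [ 9.7  1.3 -3.6] 0.015714553880141792
wrist tab [572 229  11  16  44] sx [0.0512 0.0536 0.0559] sy [-0.0218 -0.0057] z [0.1026 0.111 ]
wrist ptr [577 207  10  17 101] sx [0.0523 0.0534 0.0553] sy [0.0016 0.014 ] z [0.101  0.1101]
```

View pics/ce.png

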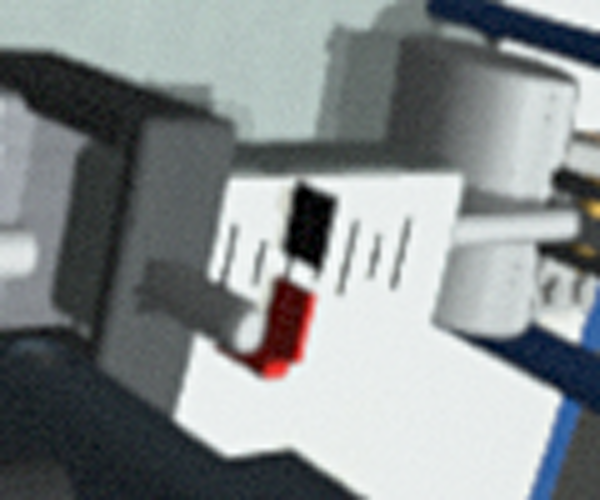

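The crop shows the pointer (315,225) and tab (290,315) in line along the tick direction. I hold, with a check halfway.

Request:
arm_command:
  targets:
    - [-0.9,0,-0.0004,0,0]
    - [-0.9,0,0,0,0]
    - [-0.9,0,0,0,0]
    - [-0.9,0,0,0,0]
    - [-0.9,0,0,0,0]
    - [-0.9,0,0,0,0]
    - [-0.9,0,0,0,0]
    - [-0.9,0,0,0,0]
    - [-0.9,0,0,0,0]
    - [-0.9,0,0,0,0]
    - [-0.9,0,0,0,0]
    - [-0.9,0,0,0,0]

```text
time_s: 20.4
position: [0.4646, -0.1634, 0.1226]
tool_rot: [3.138, 0.001, 1.606]
wrist_force: [10.4, 1.2, -3.3]
grip_width: 0.0156
gripper_force: 45.0
```

```bash
python3 g.py f wrist top
```

```text
20.4 [ 0.4646 -0.1634  0.1226] [10.4  1.2 -3.3] 0.01560971673378914
wrist tab [571 229  12  16  48] sx [0.0504 0.0535 0.0572] sy [-0.0217 -0.0053] z [0.1007 0.1114]
wrist ptr [577 207  10  17 101] sx [0.0521 0.0534 0.0551] sy [0.0019 0.0144] z [0.1005 0.11  ]
```

Request:
arm_command:
  targets:
    - [-0.9,0,0,0,0]
    - [-0.9,0,0,0,0]
    - [-0.9,0,0,0,0]
    - [-0.9,0,0,0,0]
    - [-0.9,0,0,0,0]
    - [-0.9,0,0,0,0]
    - [-0.9,0,0,0,0]
    - [-0.9,0,0,0,0]
    - [-0.9,0,0,0,0]
    - [-0.9,0,0,0,0]
    - [-0.9,0,0,0,0]
    - [-0.9,0,0,0,0]

```text
time_s: 21.7
position: [0.4645, -0.1634, 0.1226]
tool_rot: [3.138, 0.001, 1.606]
wrist_force: [10.1, 1.6, -3.0]
grip_width: 0.0159
gripper_force: 45.0
```

```bash
python3 g.py g wrist
```

```text
21.7 [ 0.4645 -0.1634  0.1226] [10.1  1.6 -3. ] 0.01585643025008253
wrist tab [572 229  10  16  44] sx [0.0516 0.0535 0.0558] sy [-0.0218 -0.0059] z [0.1011 0.1105]
wrist ptr [577 207  10  17 101] sx [0.0515 0.0532 0.0543] sy [0.002 0.014] z [0.1007 0.1106]
```

It stayed aligned for 2.5 s. I ease back at 20 mm/s.

Request:
arm_command:
  targets:
    - [-0.9,0,0.001,0,0]
    - [-0.9,0,0.0015,0,0]
    - [-0.9,0,0.002,0,0]
    - [-0.9,0,0.002,0,0]
    - [-0.9,0,0.002,0,0]
    - [-0.9,0,0.002,0,0]
    - [-0.9,0,0.002,0,0]
    - [-0.9,0,0.002,0,0]
    - [-0.9,0,0.002,0,0]
    - [-0.9,0,0.002,0,0]
    - [-0.9,0,0.002,0,0]
    - [-0.9,0,0.002,0,0]

```text
time_s: 22.95
position: [0.4863, -0.1625, 0.1227]
tool_rot: [3.139, 0.0, 1.606]
wrist_force: [7.0, 1.4, -1.1]
grip_width: 0.0157
gripper_force: 45.0
```

Request:
arm_command:
  targets:
    - [-0.9,0,0.002,0,0]
    - [-0.9,0,0.002,0,0]
    - [-0.9,0,0.002,0,0]
    - [-0.9,0,0.002,0,0]
    - [-0.9,0,0.002,0,0]
    - [-0.9,0,0.002,0,0]
    - [-0.9,0,0.002,0,0]
    - [-0.9,0,0.002,0,0]
    - [-0.9,0,0.002,0,0]
    - [-0.9,0,0.002,0,0]
    - [-0.9,0,0.002,0,0]
    - [-0.9,0,0.002,0,0]

```text
time_s: 24.15
position: [0.5092, -0.1616, 0.1227]
tool_rot: [3.142, 0.0, 1.606]
wrist_force: [3.6, 0.8, 0.9]
grip_width: 0.0157
gripper_force: 45.0
```

```bash
python3 g.py h wrist
```

```text
24.15 [ 0.5092 -0.1616  0.1227] [3.6 0.8 0.9] 0.015660621922026417
wrist tab [549 231  11  17  53] sx [0.0605 0.0637 0.0661] sy [-0.0221 -0.0053] z [0.1024 0.1109]
wrist ptr [577 208  10  15 102] sx [0.0964 0.0979 0.0992] sy [0.0019 0.0139] z [0.1002 0.1107]
```

Request:
arm_command:
  targets:
    - [-0.9,0,0.001,0,0]
    - [-0.9,0,0.001,0,0]
    - [-0.9,0,0.001,0,0]
    - [-0.9,0,0.001,0,0]
    - [-0.9,0,0.001,0,0]
    - [-0.9,0,0.001,0,0]
    - [-0.9,0,0.001,0,0]
    - [-0.9,0,0.001,0,0]
    - [-0.9,0,0.001,0,0]
    - [-0.9,0,0.001,0,0]
    - [-0.9,0,0.001,0,0]
    - [-0.9,0,0.001,0,0]

```text
time_s: 25.4
position: [0.5211, -0.1611, 0.1226]
tool_rot: [-3.141, 0.0, 1.606]
wrist_force: [2.1, 0.9, 4.3]
grip_width: 0.0155
gripper_force: 45.0
```

Request:
arm_command:
  targets:
    - [-0.9,0,0.0005,0,0]
    - [-0.9,0,0.0005,0,0]
    - [-0.9,0,0.0005,0,0]
    - [-0.9,0,0.0005,0,0]
    - [-0.9,0,0.0005,0,0]
    - [-0.9,0,0.0005,0,0]
    - [-0.9,0,0.0005,0,0]
    - [-0.9,0,0.0005,0,0]

```text
time_s: 26.2
position: [0.5243, -0.161, 0.1226]
tool_rot: [-3.14, -0.0, 1.606]
wrist_force: [-2.8, -0.3, 6.9]
grip_width: 0.0159
gripper_force: 45.0
```

```bash
python3 g.py i wrist
```

```text
26.2 [ 0.5243 -0.161   0.1226] [-2.8 -0.3  6.9] 0.015926563855742197
wrist tab [545 232   9  16  40] sx [0.0681 0.0696 0.0723] sy [-0.0206 -0.0051] z [0.1029 0.111 ]
wrist ptr [578 208  10  16 101] sx [0.1114 0.1131 0.1143] sy [0.0023 0.0142] z [0.1009 0.1106]
```

The grip is home: it has the same pose and pointer reading as at the start, and it's pressing lightly on the stop. I let go and rise.

Request:
arm_command:
  targets:
    - [-0.9,0,0.0005,0,0]
    - [-0.9,0,0,0,0]
    - [-0.9,0,0,0,0]
    - [-0.6,0,0,0,0]
    - [-0.3,0,0,0,0]
    - [-0.1,0,0,0,0]
    - [-0.1,0,0,0,0]
    - [-0.1,0,0,0,0]

```text
time_s: 27.05
position: [0.5254, -0.161, 0.1222]
tool_rot: [-3.141, -0.0, 1.606]
wrist_force: [-0.3, 0.0, 0.4]
grip_width: 0.0405
gripper_force: 0.0
```

Request:
arm_command:
  targets:
    - [-0.1,0,0,-0.006,0]
    - [-0.1,0,0,-0.01,0]
    - [-0.1,0,0,-0.015,0]
    - [-0.1,0,0,-0.02,0]
    - [-0.1,0,0,-0.02,0]
    - [-0.1,0,0,-0.02,0]
    - [-0.1,0,0,-0.015,0]
    - [-0.1,0,0,0,0]

```text
time_s: 27.85
position: [0.5271, -0.1614, 0.2318]
tool_rot: [3.136, 0.002, 1.606]
wrist_force: [0.0, -0.3, 0.2]
grip_width: 0.0412
gripper_force: 0.0
```

```bash
python3 g.py j wrist top side >o.txt; cat o.txt; python3 -c "
import cv2,numpy as np; a=cv2.imread('pics/top_j.png')[20:290,190:480]; b=cv2.imread('pics/side_j.png')[120:390,150:440]; cv2.imwrite('pics/cj.png',cv2.resize(np.hstack([a,b]),None,fx=1.37,fy=1.37))"
```

```text
27.85 [ 0.5271 -0.1614  0.2318] [ 0.  -0.3  0.2] 0.04123295197686815
wrist tab [484 198   8  14  42] sx [0.0671 0.0698 0.0724] sy [-0.0222 -0.0053] z [0.1013 0.1108]
wrist ptr [516 181   6  12  44] sx [0.1121 0.1131 0.1146] sy [0.0028 0.0138] z [0.1011 0.1107]
top tab [366 124   2   2   3] sx [0.0687 0.072  0.0723] sy [-0.0182 -0.0164] z [0.0934 0.107 ]
```

View pics/cj.png

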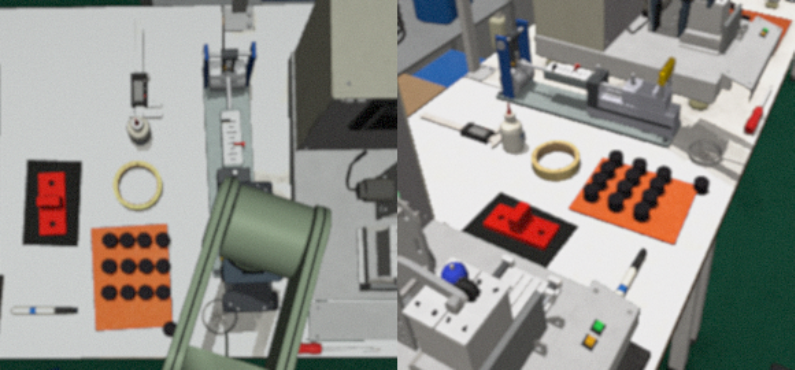

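The plate lies flat, rib up, on the mat at (52,203). The gauge is home and the other items are where they were. Handing in.

```bash
python3 -c "
from cell import job_done; print(job_done())"
```

```text
the job is handed in; nothing more can be done
None
```

I handed the job in at about 28 s: the plate lies flat, rib up, on the mat; the gauge was held on its mark for over 2 s, then eased fully home and released, with nothing else on the bench disturbed.

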